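# Raise the folding peg rack and hang the long connecting rod on it

## Robot

A 7-joint arm with a two-finger parallel gripper is mounted at the origin on the work surface. World frame = base frame: x ahead of the robot, y to its left, z up, the work surface at z = 0. Lengths are in mm, angles in rad, forces in N, time in s.
With the tool pointing down it reaches from about 425 to 925 mm from the base axis. Payload 6.8 kg.
Tool frame: the origin (TCP) lies at the very end of the fingers, on their centre line; the grasp point (between the pads) lies 19 mm behind it; z points along the fingers, y is the line along which they close (so a half turn about z gives the same grasp; the last joint's range is limited). The gripper opens to 88 mm and grips with 3 to 60 N. Pads are 20 mm wide; open, the fingers measure 115 mm over their backs; the gripper's body (75 mm by 178 mm) begins 61 mm behind the grasp point.
Start: joints at [1.159, 0.477, 0.022, 1.555, -0.011, 1.109, -0.083], TCP at [201.934, -644.104, 222.664] pointing down, gripper open.
Joint ranges: [-2.96, 2.96], [-0.34, 2.1], [-1.41, 1.46], [0.24, 2.44], [-1.37, 4.51], [0.17, 1.92], [-2.96, 2.96]. Speed limits (rad/s): [2.39, 2.39, 3.14, 3.14, 3.14, 3.14, 3.14].

## Interface

Orientations are given as a rotation vector (axis times angle).
In Python, from workcell import readout, optics, job gives the robot as it stands.
- The arm moves only by the tool play_rows, never from a script. Its argument "moves" is a list of rows, each a list of 7 numbers: the shift along the tool's x, y, z normalised to -1 to 1, where 1 is 300 mm, then the turn, a rotation vector about the tool's x, y, z normalised to -1 to 1, where 1 is pi rad, then the opening, from 0 (shut) to 1 (fully open). A call has 1 to 12 rows; each row is the pose to reach, as a shift and turn from the pose commanded when the call began, along the tool's axes at that moment, turning the shorter way round; what a row does not reach only later rows make up. A row lasts 1/10 s, in which the tool goes at most 50 mm and 8.59 degrees, less where a joint would pass 70% of its speed; a pose out of reach is approached as far as the arm can. A call with a number of a shift or a turn outside -1 to 1 is refused whole. A call with a gripper value outside its range is refused whole. The fingers move at their own pace and stop on an object; "newtons" is the grip in N (left out, the last holds). Time passes only in rows, so rows that repeat a pose let the fingers close. It gives the time, the measured TCP pose, the force, the opening and the grip force at its end, in the units of the state.
- readout.get_obs(): the state, without advancing time (a new reading comes with each control period).
- optics.grab_frame(name): name is "scene" or "side" or "wrist"; returns a dict with "img" (420x560x3 uint8, red, green, blue), "fx", "fy", "cx", "cy" (pixels), "k1" (the pictures are not rectified: a ray, as slopes to the right and down, at radius r is drawn at 1 + k1 r^2 times it, then the intrinsics apply), "view" (4x4, takes a point from world to camera coordinates); the wrist camera has in their place "mount" (4x4, takes a point from camera to tool coordinates, whose origin is the TCP and whose axes are the flange's). Camera axes: x right, y up, looking along -z (the intrinsics and any distortion apply to the point x, -y, -z); pixel columns grow to the right and rows downward; lengths in mm; the calibration is good to about 2 mm. A picture is of the moment at which its call begins: read the wrist's pose just before it. There is no depth.
- job.finish_job(): hands the job in; it is judged then, once.
The state is a dict: "clock": time; "joint_pos": joint angles; "qvel": joint speeds; "joint_torque": joint torques, N m; "tool_pos": TCP position; "orientation": TCP orientation; "force": force on the tool from outside, world axes, zero at the start; "wrist_torque": the same for the moment, N m; "finger_gap": finger opening in mm; "grip_force": force on a finger pad.
Only numpy, scipy, OpenCV 4.12 (cv2) and the standard library are available. Lean on these libraries where they do the work, as an engineer would, in place of code of your own. Each camera call takes 0.05 s, during which the arm holds its last target. There are 200 camera calls.

## Task

Set up the drip rack for the washed connecting rod: first raise the rack's hinged panel by its bar to about 45 degrees and let go of it, then hang the longer of the two connecting rods by its small eye on the slim peg, pushed fully home so that it lies flat on the panel with its big end hanging down. The panel must still stand at about 45 degrees when you are done, and everything else on the bench stays where it is.

Things in the scene. Friction and masses are not known exactly. Their poses are not given: they have to be found in the camera images.
- panel (a joint): angle of the rack's hinged aluminium panel (182 x 216 x 6 mm) in rad: 0 flat, grows as the far edge rises; 0.785 is 45 degrees, stop at 1.35. Hinge line: the panel's near edge, 50 mm above the bench. Stiff friction hinge, about 2.5 N m: it stays where left, but over about 10 N down on the raised panel moves it
- panel_bar (a point): middle of the round lifting bar (10 mm thick, 100 mm long along y) of a U-shaped bail; free gap bar to panel edge 37 mm; 53 mm above the bench when flat. Turns with the panel: x points from the hinge out to the bar, z is the panel's upward normal. The hinge axis, parallel to y, lies 232 mm along -x and 3 mm along -z from here
- slot_end (a point): 10 mm above the panel's face (where the eye's centre is in height when home) over the -y end of the slim peg's slot, 150 mm from the hinge axis; z along the peg, x up the panel. The peg (18 mm thick, 55 mm long, last 4 mm tapering to 15.5 mm) is clamped somewhere in the slot, 14 to 36 mm from here along +y: feel or look for it. A stout peg, 36 mm thick, 135 mm along +y, is not used
- rod: the longer connecting rod, dark steel, 20 mm thick, 0.3 to 0.55 kg, lying flat: eyes 110 mm between centres. Origin midway between the eyes on the underside; x points to the small eye, z up. Shank 16 mm wide and 14 mm thick (3 to 17 mm above the bench), about 60 mm of it free between the eyes
- rod_eye (a point): centre of the rod's small eye at mid-thickness (bore 21 mm through, outside 35 mm); axes as the rod: z is the bore's axis
- rod_big_end (a point): centre of the rod's big eye at mid-thickness (bore 46 mm, outside 62 mm)
- short_rod: the shorter connecting rod (80 mm between eye centres, otherwise alike), not to be moved; origin midway between its eyes on the underside, x to its small eye. It may lie on either side of the long one
- piston_a: aluminium piston standing on the bench, 74 mm in diameter, 58 mm tall, leave alone
- piston_b: second piston, same size, leave alone
- bearing: steel bearing ring, 62 mm outside, 32 mm bore, 18 mm tall, leave alone
- spray_can: spray can, 56 mm in diameter, 190 mm tall, leave alone
- wrench: steel wrench lying on the bench, leave alone
- driver: screwdriver lying on the bench, leave alone

How it is judged (in metres and radians):
On the way, in this order (a step that is already met when the one before it is completed fails the run):
1. the panel stands at 38 to 52 degrees and the fingers have let go, the rod not yet on the peg (value of joint panel between 0.663 and 0.908 rad and contact force between the fingers and anything else below 0.1 N and distance between rod_eye and slot_end above 0.08 m), for 0.3 s.
2. the long rod's small eye is fully down on the slim peg (x of rod_eye in the frame of slot_end between -0.007 and 0.007 m and y of rod_eye in the frame of slot_end between 0.012 and 0.038 m and z of rod_eye in the frame of slot_end between -0.006 and 0.006 m and angle between the z axis of rod and the z axis of slot_end, either way round below 0.15 rad), for 0.2 s.
At the end, for the whole second after the job is handed in: The long rod is at rest with its small eye on the slim peg: eye centre from slot_end within 7 mm in x, 12 to 38 mm in y, within 6 mm in z; bore within 0.15 rad of the peg axis; big end at least 90 mm below it down the panel; the panel stands still at 38 to 52 degrees (all of step 2 and value of joint panel between 0.663 and 0.908 rad and x of rod_big_end in the frame of slot_end below -0.09 m and linear speed of rod below 0.02 m/s and velocity of joint panel between -0.02 and 0.02 rad/s); the robot touches nothing.
It fails at once if another thing on the bench is moved more than 30 mm (distance of any of short_rod, piston_a, piston_b, bearing, spray_can, wrench, driver from where it was at the start of the episode above 0.03 m).
It also fails if it takes over 67 s, if anything falls off the work surface, if the arm or the gripper's body presses on something with over 40 N, if the wrist force passes 120 N, or if a joint passes its speed limit or range.

## Working session

There is one attempt and no reset: what is moved stays moved. The work goes in short steps, Python scripts to look and compute and a tool call to move; the robot and the scene stay as the last step left them, time stands still between calls to the robot, and variables do not carry over. Pictures are saved under pics/ and viewed, at most 10 in all, crops included, and the job is handed in when it is done.

Besides the shell and the picture viewer there is one more tool, called after ">>>" in YAML: its name, and indented under it one key for each argument. play_rows: Moves the arm, as the interface text tells. Scaled input: -1 to 1 covers 300 mm each way for a shift and pi rad each way for a turn. Its arguments: {"type":"object","properties":{"moves":{"type":"array","items":{"type":"array","items":{"type":"number"}}},"newtons":{"type":"number"}},"required":["moves"]}

```bash
mkdir -p pics; ls; python3 - <<'E'
from workcell import readout, optics, job
import cv2, numpy as np
print(readout.get_obs())
for n in ["scene","side"]:
    f=optics.grab_frame(n)
    print(n,{k:v for k,v in f.items() if k!="img"})
    cv2.imwrite(f"pics/{n}0.png",cv2.cvtColor(f["img"],cv2.COLOR_RGB2BGR))
    np.save(f"pics/{n}0.npy",f,allow_pickle=True)
E
```

```text
pics
{'clock': 0.0, 'joint_pos': array([ 1.1589045 ,  0.47776457,  0.0223126 ,  1.55640453, -0.01149132,
        1.10930967, -0.08310994]), 'qvel': array([-0.00181477, -0.0006387 , -0.00128336,  0.00141329,  0.0001713 ,
        0.00059015, -0.00109218]), 'joint_torque': array([ 3.68218998e-04, -5.82840693e+01,  1.53444529e+00, -2.72603184e+01,
       -5.43106603e-02,  1.68916932e-02,  1.52853745e-04]), 'tool_pos': array([ 201.74556542, -643.53298874,  221.72484034]), 'orientation': array([-3.10371555e+00, -4.75164975e-01,  6.09769767e-04]), 'force': array([0.68322006, 0.15334705, 0.09143283]), 'wrist_torque': array([ 0.04106148, -0.02636158,  0.00035164]), 'grip_force': 0.0, 'finger_gap': 87.97547684349031}
scene {'fx': 487.42731418632184, 'fy': 487.42731418632184, 'cx': 276.8552088954873, 'cy': 205.48893404550833, 'k1': -0.16932503620432177, 'view': array([[ 3.21108195e-01,  9.46782212e-01, -2.22029249e-02,
        -9.11126285e+01],
       [-5.97184954e-01,  2.20624229e-01,  7.71164755e-01,
         3.08581343e+02],
       [ 7.35023576e-01, -2.34368070e-01,  6.36248340e-01,
        -1.72823128e+03],
       [ 0.00000000e+00,  0.00000000e+00,  0.00000000e+00,
         1.00000000e+00]])}
side {'fx': 508.49865383648785, 'fy': 508.49865383648785, 'cx': 284.5228928010535, 'cy': 209.61752300700124, 'k1': 0.01247420902253169, 'view': array([[-9.00419867e-01, -4.34619881e-01,  1.86981988e-02,
         4.61702267e+02],
       [ 2.69306185e-01, -5.23146246e-01,  8.08574167e-01,
        -2.41979451e+02],
       [-3.41640515e-01,  7.33091784e-01,  5.88097096e-01,
        -9.70370716e+02],
       [ 0.00000000e+00,  0.00000000e+00,  0.00000000e+00,
         1.00000000e+00]])}
```

View pics/scene0.png

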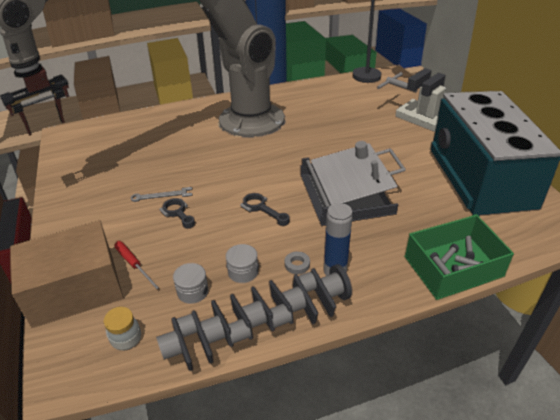

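View pics/side0.png

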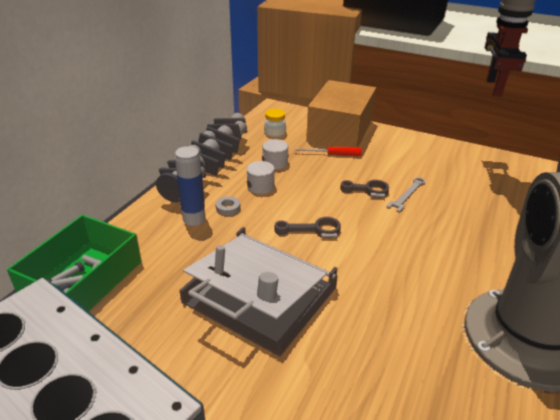

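The scene view shows the long rod with its small eye near (283,217) and big eye near (254,201). The bar is near (400,162), the slim peg at (376,170) and the stout peg at (361,150). In the side view the rod eyes are at (282,228) and (328,227), and the bar is at (220,305). I'll zoom in on both.

```bash
cat > h.py <<'E'
import numpy as np, cv2
from scipy.spatial.transform import Rotation as R
def ray(f,u,v,V=None):
    K=np.array([[f["fx"],0,f["cx"]],[0,f["fy"],f["cy"]],[0,0,1.]])
    p=cv2.undistortPoints(np.array([[[u,v]]],float),K,np.array([f["k1"],0,0,0.]))[0,0]
    d=np.array([p[0],-p[1],-1.])
    V=f["view"] if V is None else V
    Ri=V[:3,:3].T
    return -Ri@V[:3,3], Ri@d/np.linalg.norm(d)
def plane(f,u,v,z,V=None):
    o,d=ray(f,u,v,V); return o+d*(z-o[2])/d[2]
def tri(r1,r2):
    (a,d),(b,e)=r1,r2
    s=np.linalg.lstsq(np.c_[d,-e],b-a,rcond=None)[0]
    p,q=a+s[0]*d,b+s[1]*e
    return (p+q)/2,np.linalg.norm(p-q)
def load(n): return np.load(f"pics/{n}.npy",allow_pickle=True).item()
def proj(f,P,V=None):
    V=f["view"] if V is None else V
    p=V[:3,:3]@np.asarray(P,float)+V[:3,3]
    x,y=p[0]/-p[2],-p[1]/-p[2]; k=1+f["k1"]*(x*x+y*y)
    return np.array([f["cx"]+f["fx"]*x*k,f["cy"]+f["fy"]*y*k])
def wristV(obs,f):
    T=np.eye(4);T[:3,:3]=R.from_rotvec(obs["orientation"]).as_matrix();T[:3,3]=obs["tool_pos"]
    return np.linalg.inv(T@f["mount"])
E
python3 - <<'E'
from h import *
out=np.zeros((600,800,3),np.uint8)
def put(n,x0,y0,w,h,s,X,Y):
    im=cv2.cvtColor(load(n)["img"],cv2.COLOR_RGB2BGR)[y0:y0+h,x0:x0+w]
    im=cv2.resize(im,None,fx=s,fy=s,interpolation=cv2.INTER_CUBIC)
    for i in range(0,w,20): cv2.putText(im,str(x0+i),(i*s,8),0,.3,(0,0,255),1); cv2.line(im,(i*s,0),(i*s,3),(0,0,255))
    for i in range(0,h,20): cv2.putText(im,str(y0+i),(0,i*s+4),0,.3,(0,0,255),1)
    out[Y:Y+im.shape[0],X:X+im.shape[1]]=im
put("scene0",290,130,130,100,3,0,0)
put("scene0",235,185,65,50,6,400,0)
put("side0",175,225,170,125,2,0,300) if 0 else put("side0",175,230,133,100,3,0,300)
put("side0",265,205,65*2,100,3,400,300)
cv2.imwrite("pics/z.png",out)
E
```

```text
(no output)
```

View pics/z.png

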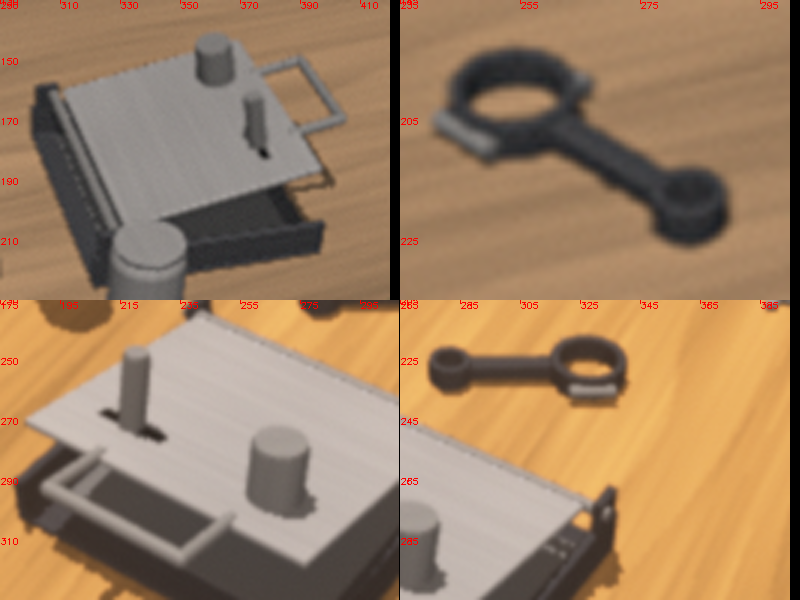

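```bash
python3 - <<'E'
from h import *
s,d=load("scene0"),load("side0")
np.set_printoptions(precision=1,suppress=True)
P={"barNear":((390.7,149.3),(235,315.7)),"barFar":((404.7,169.3),(190,292.3)),
"cHingeNear":((311.3,161),(326.7,273.3)),"cHingeFar":((328,204),(241.7,235)),"cTopNear":((370,144),(277.3,317.7)),"cTopFar":((397,186.7),(183.3,270.7)),
"pegTop":((375,162.3),(220.3,247.3)),"pegBase":((376,177),(220.7,273)),"stoutTop":((361.5,143.5),(268,274)),
"small":((283.2,216.3),(281.7,224)),"big":((254,200.3),(327.7,224.3))}
for k,(a,b) in P.items():
    p,e=tri(ray(s,*a),ray(d,*b)); print(k,p,"err %.1f"%e)
for k in("small","big"): print(k,plane(s,*P[k][0],20),plane(d,*P[k][1],20))
for k in("barNear","barFar"): print(k,plane(s,*P[k][0],53),plane(d,*P[k][1],53))
E
```

```text
barNear [475.1 280.8  97.5] err 3.6
barFar [575.5 268.3  96.9] err 3.4
cHingeNear [389.8  68.8  53.5] err 6.9
cHingeFar [598.3  36.7  56.3] err 4.4
cTopNear [413.3 245.5  87.2] err 6.7
cTopFar [625.8 217.6  86.6] err 2.2
pegTop [566.6 176.6 136.1] err 4.7
pegBase [562.  188.2  82.3] err 4.7
stoutTop [458.1 192.1 126.7] err 5.2
small [559.6 -77.1  19.6] err 3.8
big [ 463.3 -129.3   16.2] err 4.9
small [562.1 -76.3  20. ] [558.6 -78.8  20. ]
big [ 470.9 -129.3   20. ] [ 460.8 -127.7   20. ]
barNear [418.  320.8  53. ] [496. 245.  53.]
barFar [524.7 307.1  53. ] [602.8 232.4  53. ]
```

The panel isn't flat: it starts at about 0.19 rad. Panel x points along (0.135, 0.99), and the bar middle is near (525, 275, 97). The long rod's small eye is near (560,-77) and its big eye near (464,-129). I'll move towards the rod first, on the way to the bar.

>>> play_rows:
  moves:
    - [0.8,-0.7,-0.25,0,0,0,1]
    - [0.8,-0.7,-0.25,0,0,0,1]
    - [0.8,-0.7,-0.25,0,0,0,1]
    - [0.8,-0.7,-0.25,0,0,0,1]
    - [0.8,-0.7,-0.25,0,0,0,1]
    - [0.8,-0.7,-0.25,0,0,0,1]
    - [0.8,-0.7,-0.25,0,0,0,1]
    - [0.8,-0.7,-0.25,0,0,0,1]

```text
clock: 0.9
tool_pos: [371.3, -368.0, 298.7]
orientation: [3.103, 0.487, 0.003]
force: [-0.2, 0.2, -0.6]
finger_gap: 87.7
grip_force: 0.0
```

>>> play_rows:
  moves:
    - [0.7,-0.75,0,0,0,0,0.5]
    - [0.7,-0.75,0,0,0,0,0.5]
    - [0.7,-0.75,0,0,0,0,0.5]
    - [0.7,-0.75,0,0,0,0,0.5]
    - [0.7,-0.75,0,0,0,0,0.5]
    - [0.7,-0.75,0,0,0,0,0.5]
    - [0.7,-0.75,0,0,0,0,0.5]
    - [0.7,-0.75,0,0,0,0,0.5]
    - [0.7,-0.75,0,0,0,0,0.5]

```text
clock: 1.8
tool_pos: [500.5, -96.6, 297.1]
orientation: [3.106, 0.471, -0.002]
force: [-0.2, 0.2, -0.1]
finger_gap: 44.1
grip_force: 0.0
```

```bash
cat > st.py <<'E'
from workcell import readout
from h import *
np.set_printoptions(precision=3,suppress=True)
def st():
    o=readout.get_obs(); M=R.from_rotvec(o["orientation"]).as_matrix()
    print("t%.1f"%o["clock"],"tcp",o["tool_pos"].round(1),"q",o["joint_pos"],"F",o["force"].round(1),"gap %.1f grip %.1f"%(o["finger_gap"],o["grip_force"])); print(M)
    return o,M
def delta(P,Rt=None):   # normalised shift/turn from measured pose to target
    o,M=st(); s=M.T@(np.asarray(P,float)-o["tool_pos"])/300
    r=R.from_matrix(M.T@Rt).as_rotvec()/np.pi if Rt is not None else np.zeros(3)
    print("move",np.r_[s,r]); return s,r
E
cat > wr.py <<'E'
import sys
from st import *
from workcell import optics
n=sys.argv[1]
o,M=st(); f=optics.grab_frame("wrist"); f["V"]=wristV(o,f); np.save(f"pics/{n}.npy",f,allow_pickle=True)
im=cv2.cvtColor(f["img"],cv2.COLOR_RGB2BGR); cv2.imwrite(f"pics/{n}.png",im); print(f["mount"],f["fx"])
E
python3 wr.py w1
```

```text
t1.8 tcp [500.5 -96.6 297.1] q [ 0.392  0.16  -0.364  1.829  0.063  1.164 -1.262] F [-0.2  0.2 -0.1] gap 44.1 grip 0.0
[[ 0.955  0.297 -0.001]
 [ 0.297 -0.955 -0.001]
 [-0.001  0.    -1.   ]]
[[  -0.       0.956    0.292   78.989]
 [   1.       0.      -0.       0.102]
 [  -0.       0.292   -0.956 -162.869]
 [   0.       0.       0.       1.   ]] 341.7968325970835
```

View pics/w1.png

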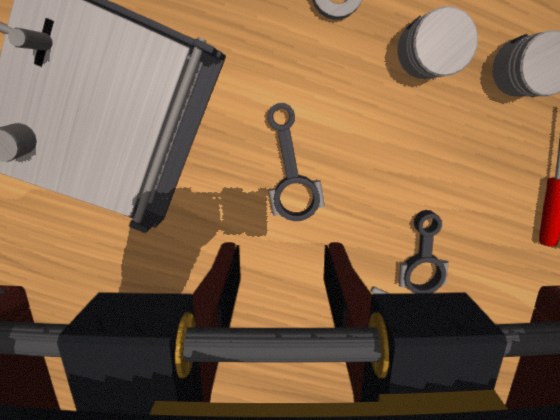

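The wrist view shows the long rod with its small eye at (281,116) and big eye at (297,198). The slot runs from (48,20) to (40,64), and the slim peg's base is near (40,39).

```bash
python3 - <<'E'
from st import *
f=load("w1");V=f["V"]
g=cv2.cvtColor(f["img"],cv2.COLOR_RGB2GRAY)
m=(g<75).astype(np.uint8)
m2=np.zeros_like(m);m2[95:225,262:325]=m[95:225,262:325]
cs,hi=cv2.findContours(m2,cv2.RETR_CCOMP,cv2.CHAIN_APPROX_NONE)
for c,h in zip(cs,hi[0]):
    if len(c)>15:
        e=cv2.fitEllipse(c); print(h[3]>=0,e)
for n,uv in{"small":(281,116),"big":(297,198)}.items(): print(n,plane(f,*uv,18,V))
# slot ends / hinge corners against tilted panel th
for th in(.15,.19,.23):
    xd=np.array([.135,.991,0]);hx=np.array([494.6,49.4,50]);X=np.cos(th)*xd+np.sin(th)*np.array([0,0,1]);N=np.cross(X,np.array([-.991,.135,0]));Y=np.array([-.991,.135,0])
    for uv in((48,20),(40,64),(38,39)):
        o,d=ray(f,*uv,V); p=o+d*((hx+6*N-o)@N)/(d@N); print(th,uv,p,"x %.1f y %.1f"%((p-hx)@X,(p-hx)@Y))
s=load("side0")
R0=np.array([[0,0]])
yaw=np.arctan2(-.991,-.135)
y=np.array([-.135,-.991,0]);z=np.array([0,0,-1.]);x=np.cross(y,z)
delta([525.3,274.5,200],np.c_[x,y,z])
E
```

```text
False ((291.0932312011719, 170.0488739013672), (43.453983306884766, 117.77511596679688), 169.65170288085938)
True ((295.531494140625, 196.91241455078125), (30.763813018798828, 33.98287582397461), 83.7249526977539)
True ((295.5, 179.0), (2.2139174938201904, 10.685747146606445), 90.0)
True ((272.96075439453125, 122.82007598876953), (3.808840036392212, 9.651937484741211), 147.25521850585938)
True ((280.3533020019531, 116.17955780029297), (17.058603286743164, 17.69267463684082), 21.986257553100586)
small [559.046 -77.937  18.   ]
big [ 463.05  -130.184   18.   ]
0.15 (48, 20) [587.115 188.067  78.72 ] x 152.5 y -73.0
0.15 (40, 64) [540.328 190.56   78.138] x 148.6 y -26.3
0.15 (38, 39) [565.399 195.704  79.42 ] x 157.2 y -50.4
0.19 (48, 20) [586.957 184.303  84.212] x 150.0 y -73.3
0.19 (40, 64) [540.832 186.855  83.501] x 146.2 y -27.3
0.19 (38, 39) [565.559 191.712  85.068] x 154.5 y -51.1
0.23 (48, 20) [586.805 180.661  89.526] x 147.8 y -73.7
0.23 (40, 64) [541.319 183.268  88.693] x 144.1 y -28.2
0.23 (38, 39) [565.714 187.854  90.528] x 152.2 y -51.8
t1.9 tcp [500.4 -97.  297.2] q [ 0.393  0.16  -0.364  1.829  0.063  1.164 -1.262] F [-0.3  0.5 -1. ] gap 43.9 grip 0.0
[[ 0.955  0.296 -0.001]
 [ 0.296 -0.955 -0.001]
 [-0.001  0.    -1.   ]]
move [ 0.446 -1.158  0.323  0.     0.     0.139]
```

>>> play_rows:
  moves:
    - [0.45,-0.9,0.1,0,0,0.139,0.45]
    - [0.45,-0.9,0.1,0,0,0.139,0.45]
    - [0.45,-0.9,0.1,0,0,0.139,0.45]
    - [0.45,-0.9,0.1,0,0,0.139,0.45]
    - [0.45,-0.9,0.1,0,0,0.139,0.45]
    - [0.45,-0.9,0.1,0,0,0.139,0.45]
    - [0.45,-0.9,0.1,0,0,0.139,0.45]
    - [0.45,-0.9,0.1,0,0,0.139,0.45]
    - [0.45,-0.9,0.1,0,0,0.139,0.45]

```text
clock: 2.75
tool_pos: [549.7, 201.3, 267.2]
orientation: [3.133, -0.212, -0.001]
force: [0.0, -1.2, 0.6]
finger_gap: 39.5
grip_force: 0.0
```

```bash
python3 wr.py w2; python3 - <<'E'
from st import *
delta([525.3,274.5,200])
E
```

```text
t2.8 tcp [549.7 201.3 267.2] q [-0.077  0.332 -0.482  1.697  0.167  1.155 -2.311] F [ 0.  -1.2  0.6] gap 39.5 grip 0.0
[[ 0.991 -0.135 -0.001]
 [-0.135 -0.991 -0.001]
 [-0.     0.002 -1.   ]]
[[  -0.       0.957    0.292   79.145]
 [   1.       0.      -0.001    0.6  ]
 [  -0.001    0.292   -0.957 -162.87 ]
 [   0.       0.       0.       1.   ]] 341.7968325970835
t2.8 tcp [549.9 200.6 267.4] q [-0.076  0.332 -0.482  1.697  0.167  1.155 -2.311] F [ 0.8  0.2 -0.4] gap 39.3 grip 0.0
[[ 0.991 -0.136 -0.   ]
 [-0.136 -0.991 -0.002]
 [ 0.     0.002 -1.   ]]
move [-0.115 -0.233  0.224  0.     0.     0.   ]
```

View pics/w2.png

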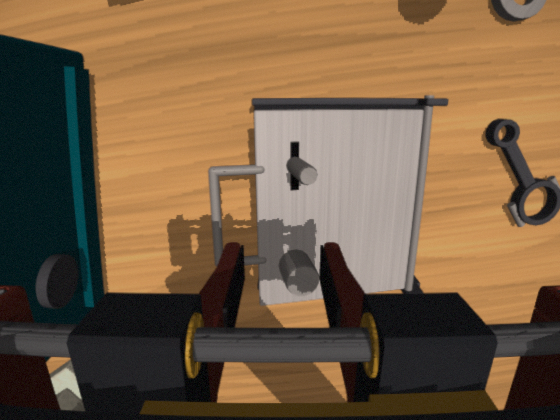

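The bar runs from (213,172) to (219,255) in the wrist view. The slot ends are (295,142) and (295,190), and the peg top is at (309,173). The panel's sides are aligned with the image columns.

```bash
python3 - <<'E'
from st import *
f=load("w2");V=f["V"];s=load("scene0");d=load("side0")
xd=np.array([.135,.991,0]);Y=np.array([-.991,.135,0])
for uv in((213,172),(216,210),(219,255)): print(uv,plane(f,*uv,97,V))
c,dd=ray(f,213,172,V)
for g,uv in((s,(404.7,169.3)),(d,(190,292.3))): print(tri((c,dd),ray(g,*uv)))
for g,uv in((s,(375,162.3)),(d,(220.3,247.3))): print("pegtop",tri(ray(f,309,173,V),ray(g,*uv)))
print("hinge rail",[plane(f,*u,53,V) for u in((428,104),(411,285))])
E
```

```text
(213, 172) [571.045 266.11   97.   ]
(216, 210) [531.722 270.648  97.   ]
(219, 255) [481.603 277.195  97.   ]
(array([571.939, 269.352,  93.71 ]), np.float64(5.743397751665846))
(array([572.475, 266.848,  98.145]), np.float64(3.174526481543312))
pegtop (array([567.097, 176.036, 136.341]), np.float64(5.003437915970473))
pegtop (array([565.48 , 174.134, 136.045]), np.float64(0.19192854827186445))
hinge rail [array([606.036,  33.237,  53.   ]), array([387.948,  57.425,  53.   ])]
```

>>> play_rows:
  moves:
    - [-0.115,-0.225,0.1,0,0,0,0.45]
    - [-0.115,-0.225,0.2,0,0,0,0.45]
    - [-0.115,-0.225,0.35,0,0,0,0.45]
    - [-0.115,-0.225,0.45,0,0,0,0.45]
    - [-0.115,-0.225,0.55,0,0,0,0.45]
    - [-0.115,-0.225,0.63,0,0,0,0.45]
    - [-0.115,-0.225,0.63,0,0,0,0.45]
    - [-0.115,-0.225,0.63,0,0,0,0.45]

```text
clock: 3.6
tool_pos: [524.9, 273.2, 79.2]
orientation: [3.134, -0.213, 0.001]
force: [-0.4, 0.7, -0.3]
finger_gap: 39.5
grip_force: 0.0
```

>>> play_rows:
  moves:
    - [0,0,0,0,0,0,0]
    - [0,0,0,0,0,0,0]
    - [0,0,0,0,0,0,0]
    - [0,0,0,0,0,0,0]
    - [0,0,0,0,0,0,0]
    - [0,0,0,0,0,0,0]
  newtons: 30

```text
clock: 4.2
tool_pos: [524.2, 273.3, 79.2]
orientation: [3.132, -0.21, 0.0]
force: [-0.9, -4.4, 5.2]
finger_gap: 9.2
grip_force: 30.0
```

```bash
python3 - <<'E'
from st import *
o,M=st()
t0=.19; L=232.02
for th in(.3,.4,.5,.6,.7,.785,.81):
    a,b=t0+.0129,th+.0129
    d=np.array([.135,.991])*L*(np.cos(b)-np.cos(a)); w=np.r_[d,L*(np.sin(b)-np.sin(a))]
    print(th,M.T@w/300)
E
```

```text
t4.2 tcp [524.2 273.3  79.2] q [-0.247  0.552 -0.448  1.852  0.322  0.811 -2.567] F [-0.9 -4.4  5.2] gap 9.2 grip 30.0
[[ 0.991 -0.133 -0.   ]
 [-0.133 -0.991 -0.003]
 [ 0.     0.003 -1.   ]]
0.3 [-0.     0.022 -0.082]
0.4 [-0.     0.05  -0.154]
0.5 [-0.     0.084 -0.223]
0.6 [-0.     0.126 -0.289]
0.7 [-0.     0.173 -0.349]
0.785 [-0.     0.219 -0.397]
0.81 [-0.     0.233 -0.411]
```

>>> play_rows:
  moves:
    - [0,0.01,-0.04,0,0,0,0]
    - [0,0.022,-0.082,0,0,0,0]
    - [0,0.035,-0.118,0,0,0,0]
    - [0,0.05,-0.154,0,0,0,0]
    - [0,0.067,-0.19,0,0,0,0]
    - [0,0.084,-0.223,0,0,0,0]
    - [0,0.104,-0.257,0,0,0,0]
    - [0,0.126,-0.289,0,0,0,0]
    - [0,0.149,-0.32,0,0,0,0]
    - [0,0.173,-0.349,0,0,0,0]
    - [0,0.2,-0.378,0,0,0,0]
    - [0,0.219,-0.397,0,0,0,0]

```text
clock: 5.4
tool_pos: [516.2, 212.1, 198.0]
orientation: [-3.13, 0.206, -0.004]
force: [6.5, 7.3, -11.4]
finger_gap: 9.0
grip_force: 30.0
```

>>> play_rows:
  moves:
    - [0,0,0,0,0,0,0]
    - [0,0,0,0,0,0,0]

```text
clock: 5.6
tool_pos: [516.2, 211.3, 198.7]
orientation: [-3.132, 0.208, -0.004]
force: [2.7, 3.9, 0.3]
finger_gap: 9.0
grip_force: 30.0
```

```bash
python3 - <<'E'
from st import *
from workcell import optics
o,M=st()
for n in("scene","side"):
    f=optics.grab_frame(n); np.save(f"pics/{n}1.npy",f,allow_pickle=True)
out=np.zeros((450,800,3),np.uint8)
for n,x0,y0,X in(("scene1",290,70,0),("side1",170,190,400)):
    im=cv2.cvtColor(load(n)["img"],cv2.COLOR_RGB2BGR)[y0:y0+150,x0:x0+133]
    out[:450,X:X+399]=cv2.resize(im,None,fx=3,fy=3,interpolation=cv2.INTER_CUBIC)
cv2.imwrite("pics/z1.png",out)
E
```

```text
t5.6 tcp [516.2 211.3 198.7] q [-0.095  0.353 -0.502  1.84   0.199  0.995 -2.382] F [2.7 3.9 0.3] gap 9.0 grip 30.0
[[ 0.991 -0.132  0.003]
 [-0.132 -0.991  0.003]
 [ 0.002 -0.003 -1.   ]]
```

View pics/z1.png

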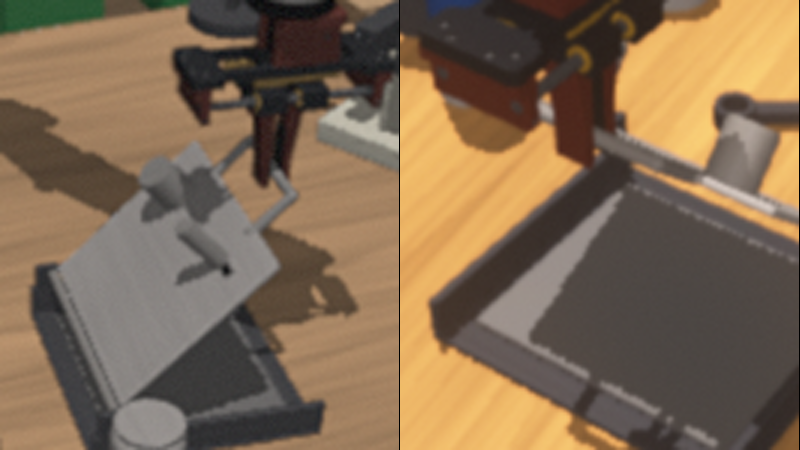

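The panel is up at about 0.79 rad, judging from the bar height. I'll release it and rise clear.

>>> play_rows:
  moves:
    - [0,0,0,0,0,0,0.3]
    - [0,0,0,0,0,0,0.3]
    - [0,0,0,0,0,0,0.3]
    - [0,0,-0.1,0,0,0,0.3]
    - [0,0,-0.2,0,0,0,0.3]
    - [0,0,-0.35,0,0,0,0.3]
    - [0,0,-0.5,0,0,0,0.3]
    - [0,0,-0.5,0,0,0,0.3]

```text
clock: 6.5
tool_pos: [517.4, 211.3, 354.0]
orientation: [-3.131, 0.209, -0.014]
force: [-0.0, 0.3, -0.3]
finger_gap: 26.3
grip_force: 0.0
```

```bash
python3 - <<'E'
from st import *
from workcell import optics
f=optics.grab_frame("side"); np.save("pics/side2.npy",f,allow_pickle=True)
f=optics.grab_frame("scene"); np.save("pics/scene2.npy",f,allow_pickle=True)
im=np.zeros((600,800,3),np.uint8)
c=lambda n:cv2.cvtColor(load(n)["img"],cv2.COLOR_RGB2BGR)
im[:,:400]=cv2.resize(c("scene2")[90:240,310:410],None,fx=4,fy=4,interpolation=cv2.INTER_CUBIC)
im[:,400:]=cv2.resize(c("side2")[170:320,190:290],None,fx=4,fy=4,interpolation=cv2.INTER_CUBIC)
cv2.imwrite("pics/z2.png",im)
# rod grasp pose: shank direction and centre
e=np.array([559.,-78.]);b=np.array([463.,-130.]);u=(e-b)/np.linalg.norm(e-b);print("u",u,np.linalg.norm(e-b))
P=b+u*50; z=np.array([0,0,-1.])
# final: rod u -> panel x, tool y along -+panel y. yaw choice both
for s in(1,-1):
    x=np.r_[u,0]*s; y=np.cross(z,x); print(s); delta([*P,300],np.c_[x,y,z])
E
```

```text
u [0.879 0.476] 109.17875251164945
1
t6.6 tcp [515.4 209.7 348.2] q [-0.066  0.227 -0.518  1.648  0.117  1.297 -2.309] F [-0.2 -0.7 -0.4] gap 26.4 grip 0.0
[[ 0.991 -0.133  0.001]
 [-0.133 -0.991 -0.   ]
 [ 0.001  0.    -1.   ]]
move [ 0.112  1.047  0.161  0.    -0.    -0.2  ]
-1
t6.6 tcp [515.4 209.7 348.2] q [-0.066  0.227 -0.518  1.648  0.117  1.297 -2.309] F [-0.2 -0.7 -0.4] gap 26.4 grip 0.0
[[ 0.991 -0.133  0.001]
 [-0.133 -0.991 -0.   ]
 [ 0.001  0.    -1.   ]]
move [ 0.112  1.047  0.161 -0.    -0.     0.8  ]
```

View pics/z2.png

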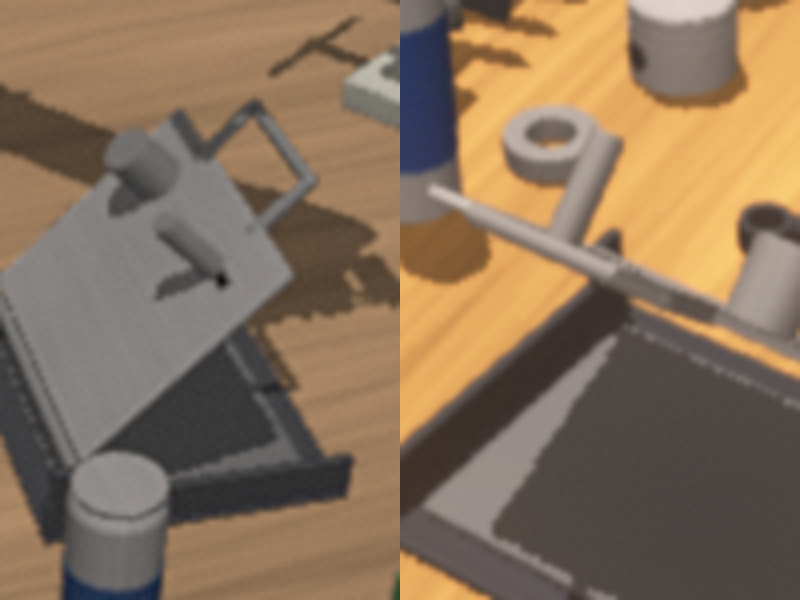

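The panel stands free at about 45°. Next is the rod: go above it and turn to its yaw.

>>> play_rows:
  moves:
    - [0.11,0.95,0.1,0,0,-0.2,0.5]
    - [0.11,0.95,0.1,0,0,-0.2,0.5]
    - [0.11,0.95,0.1,0,0,-0.2,0.5]
    - [0.11,0.95,0.1,0,0,-0.2,0.5]
    - [0.11,0.95,0.1,0,0,-0.2,0.5]
    - [0.11,0.95,0.1,0,0,-0.2,0.5]
    - [0.11,0.95,0.1,0,0,-0.2,0.5]
    - [0.11,0.95,0.1,0,0,-0.2,0.5]
    - [0.11,0.95,0.1,0,0,-0.2,0.5]

```text
clock: 7.5
tool_pos: [509.8, -75.4, 316.7]
orientation: [-3.044, -0.772, 0.003]
force: [-0.2, 0.9, -0.2]
finger_gap: 43.8
grip_force: 0.0
```

```bash
python3 - <<'E'
from st import *
u=np.array([.879,.476,0]);z=np.array([0,0,-1.]);y=np.cross(z,u)
for P in([507,-106.2,120],[507,-106.2,5]): delta(P,np.c_[u,y,z])
s,d=load("scene2"),load("side2")
pt,e=tri(ray(s,351.3,145.5),ray(d,241.8,205));pb,e2=tri(ray(s,363.8,157),ray(d,233.3,229.3));print("peg",pt,e,pb,e2,pt-pb)
X0=np.array([.13,.9915,0]);Y=np.array([-.9915,.13,0]);H=np.array([495,48,50.])
for th in(.75,.785,.82):
    X=np.cos(th)*X0+np.sin(th)*np.array([0,0,1]);N=np.cross(X,Y)
    T=H+150*X-51*Y+61*N;B=T-55*N;print(th,T,B,proj(s,T),proj(d,T),proj(s,B),proj(d,B))
E
```

```text
t7.5 tcp [509.8 -75.4 316.7] q [ 0.386  0.16  -0.404  1.787  0.066  1.21  -1.111] F [-0.2  0.9 -0.2] gap 43.8 grip 0.0
[[ 0.879  0.476 -0.002]
 [ 0.476 -0.879  0.001]
 [-0.001 -0.002 -1.   ]]
move [-0.056  0.087  0.656 -0.001  0.     0.   ]
t7.5 tcp [509.8 -75.4 316.7] q [ 0.386  0.16  -0.404  1.787  0.066  1.21  -1.111] F [-0.2  0.9 -0.2] gap 43.8 grip 0.0
[[ 0.879  0.476 -0.002]
 [ 0.476 -0.879  0.001]
 [-0.001 -0.002 -1.   ]]
move [-0.056  0.088  1.039 -0.001  0.     0.   ]
peg [555.118 109.729 195.429] 2.583672735245401 [559.186 143.348 157.108] 9.06802249105088 [ -4.068 -33.619  38.321]
0.75 [554.429 108.964 196.878] [559.303 146.135 156.636] [350.505 144.674] [241.696 204.597] [363.213 156.153] [230.351 231.37 ]
0.785 [553.755 103.826 199.173] [558.809 142.371 160.268] [348.608 144.143] [243.31  202.313] [361.942 155.159] [231.512 228.838]
0.82 [553.072  98.613 201.286] [558.3   138.484 163.765] [346.67  143.676] [244.944 200.098] [360.615 154.21 ] [232.716 226.331]
```

>>> play_rows:
  moves:
    - [-0.056,0.087,0.15,0,0,0,0.5]
    - [-0.056,0.087,0.3,0,0,0,0.5]
    - [-0.056,0.087,0.45,0,0,0,0.5]
    - [-0.056,0.087,0.6,0,0,0,0.5]
    - [-0.056,0.087,0.75,0,0,0,0.5]
    - [-0.056,0.087,0.85,0,0,0,0.5]
    - [-0.056,0.087,0.85,0,0,0,0.5]

```text
clock: 8.2
tool_pos: [504.9, -104.7, 59.1]
orientation: [-3.04, -0.775, 0.011]
force: [0.7, -0.1, -0.4]
finger_gap: 43.7
grip_force: 0.0
```

```bash
python3 wr.py w3; python3 - <<'E'
from st import *
f=load("w3");V=f["V"]
for z in(18,20):print([proj(f,P,V) for P in([559,-78,z],[463,-130,z])])
g=cv2.cvtColor(f["img"],cv2.COLOR_RGB2GRAY)
cs,hi=cv2.findContours((g<75).astype(np.uint8),cv2.RETR_CCOMP,cv2.CHAIN_APPROX_NONE)
for c,h in zip(cs,hi[0]):
    if h[3]>=0 and cv2.contourArea(c)>300:
        e=cv2.fitEllipse(c); print(e, plane(f,*e[0],18,V))
E
```

```text
t8.2 tcp [ 504.9 -104.7   59.1] q [ 0.354  0.469 -0.332  2.041  0.234  0.675 -1.201] F [ 0.7 -0.1 -0.4] gap 43.7 grip 0.0
[[ 0.878  0.479 -0.008]
 [ 0.479 -0.878  0.003]
 [-0.006 -0.006 -1.   ]]
[[  -0.       0.956    0.292   78.989]
 [   1.       0.      -0.      -0.141]
 [  -0.       0.292   -0.956 -162.863]
 [   0.       0.       0.       1.   ]] 341.7968325970835
[array([286.384, 134.453]), array([285.269, 296.875])]
[array([286.41 , 134.788]), array([285.281, 298.49 ])]
((59.49074172973633, 381.46429443359375), (17.109771728515625, 70.88674926757812), 162.18748474121094) [304.915 -11.348  18.   ]
((294.447021484375, 372.9974365234375), (69.11508178710938, 171.32737731933594), 84.05150604248047) [ 408.16  -168.038   18.   ]
((33.239288330078125, 345.21429443359375), (16.671314239501953, 49.04633331298828), 89.56663513183594) [329.211  16.923  18.   ]
((322.5384521484375, 318.93499755859375), (21.856801986694336, 32.096797943115234), 69.74080657958984) [ 459.851 -161.594   18.   ]
((272.37298583984375, 292.93994140625), (49.93315505981445, 94.1181869506836), 52.74393844604492) [ 461.476 -120.812   18.   ]
((283.9430847167969, 291.4477233886719), (44.08585739135742, 61.85304260253906), 88.64492797851562) [ 466.299 -127.157   18.   ]
```

View pics/w3.png

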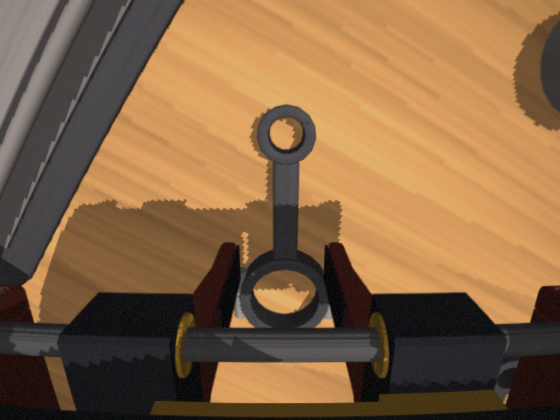

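The small eye is at (286,134), exactly where predicted, and the rod is centred between the fingers. I'll descend and grip.

>>> play_rows:
  moves:
    - [0.004,0.007,0.08,0,0,0,0.5]
    - [0.004,0.007,0.14,0,0,0,0.5]
    - [0.004,0.007,0.183,0,0,0,0.5]
    - [0.004,0.007,0.183,0,0,0,0.5]
    - [0.004,0.007,0.183,0,0,0,0.5]

```text
clock: 8.75
tool_pos: [510.9, -108.8, 9.0]
orientation: [3.045, 0.771, 0.002]
force: [0.3, -0.7, -0.2]
finger_gap: 43.9
grip_force: 0.0
```

>>> play_rows:
  moves:
    - [0,0,0,0,0,0,0]
    - [0,0,0,0,0,0,0]
    - [0,0,0,0,0,0,0]
    - [0,0,0,0,0,0,0]
    - [0,0,0,0,0,0,0]
    - [0,0,0,0,0,0,0]
  newtons: 50

```text
clock: 9.35
tool_pos: [509.7, -108.1, 8.2]
orientation: [-3.045, -0.77, 0.0]
force: [-2.9, 4.3, 5.9]
finger_gap: 15.9
grip_force: 50.0
```

>>> play_rows:
  moves:
    - [0,0,-0.1,0,0,0,0]
    - [0,0,-0.2,0,0,0,0]
    - [0,0,-0.35,0,0,0,0]
    - [0,0,-0.5,0,0,0,0]
    - [0,0,-0.65,0,0,0,0]
    - [0,0,-0.8,0,0,0,0]
    - [0,0,-0.9,0,0,0,0]
    - [0,0,-0.9,0,0,0,0]

```text
clock: 10.15
tool_pos: [512.2, -109.7, 282.0]
orientation: [3.042, 0.768, 0.011]
force: [1.0, 0.3, -4.0]
finger_gap: 15.4
grip_force: 50.0
```

```bash
python3 wr.py w4; python3 - <<'E'
from st import *
f=load("w4");V=f["V"]
cv2.imwrite("pics/w4c.png",cv2.resize(cv2.cvtColor(f["img"],cv2.COLOR_RGB2BGR)[80:340,150:420],None,fx=2,fy=2))
E
```

```text
t10.2 tcp [ 512.2 -109.7  282. ] q [ 0.434  0.195 -0.393  1.826  0.084  1.129 -1.064] F [ 1.   0.3 -4. ] gap 15.4 grip 50.0
[[ 0.88   0.475  0.008]
 [ 0.475 -0.88  -0.002]
 [ 0.006  0.006 -1.   ]]
[[  -0.       0.956    0.292   78.998]
 [   1.       0.      -0.      -0.126]
 [  -0.       0.292   -0.956 -162.879]
 [   0.       0.       0.       1.   ]] 341.7968325970835
```

View pics/w4c.png

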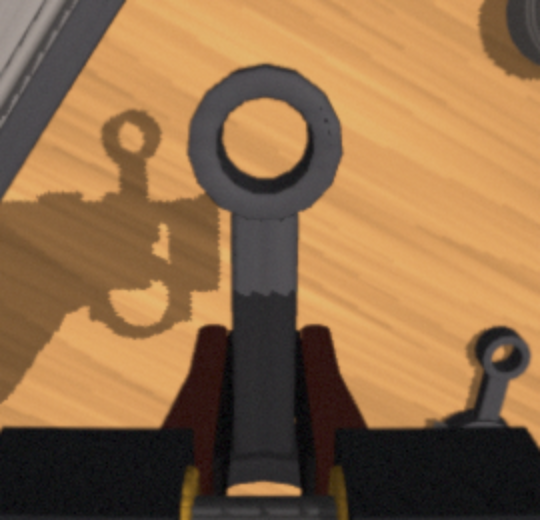

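The rod is held straight, with its bore centre at about image (282.5,148.5). I'll work out the eye's position in the tool frame and pre-compute the approach pose.

```bash
cat > tgt.py <<'E'
from st import *
def frame(th,H=np.array([495,48,50.]),a=.13):
    X0=np.array([np.sin(a),np.cos(a),0]);Y=np.array([-np.cos(a),np.sin(a),0])
    X=np.cos(th)*X0+np.sin(th)*np.array([0,0,1]);return H,X,Y,np.cross(X,Y)
E
python3 - <<'E'
from tgt import *
f=load("w4");m=f["mount"]
for uv in((282.5,148.5),(282.7,150)):
    o,d=ray(f,*uv,np.linalg.inv(m))
    for z in(-8,-12,-16): p=o+d*(z-o[2])/d[2]; print(uv,p,"depth",(p-o)@(-m[:3,2]))
E=np.array([57.7,0,-3])  # eye centre in tool
for th in(.75,.785):
    H,X,Y,N=frame(th); Rt=np.c_[X,-Y,-N]
    for n in(136,16):
        eye=H+150*X-51*Y+n*N; P=eye-Rt@E; print(th,n,eye,"tcp",P); 
        if n==136: delta(P,Rt)
E
```

```text
(282.5, 148.5) [58.659  0.296 -8.   ] depth 154.06814643960305
(282.5, 148.5) [ 59.185   0.286 -12.   ] depth 150.08907992913618
(282.5, 148.5) [ 59.71    0.275 -16.   ] depth 146.1100134186693
(282.7, 150) [57.982  0.387 -8.   ] depth 154.2659562052614
(282.7, 150) [ 58.525   0.374 -12.   ] depth 150.28178092810805
(282.7, 150) [ 59.067   0.361 -16.   ] depth 146.2976056509547
0.75 136 [547.78   58.295 251.756] tcp [542.572  18.461 210.23 ]
t10.2 tcp [ 510.6 -109.6  279. ] q [ 0.433  0.197 -0.393  1.83   0.084  1.127 -1.064] F [-0.7 -0.1 -3.9] gap 15.6 grip 50.0
[[ 0.88   0.475  0.003]
 [ 0.475 -0.88  -0.001]
 [ 0.002  0.003 -1.   ]]
move [ 0.296 -0.326  0.229  0.114  0.22  -0.286]
0.75 16 [558.384 139.402 163.953] tcp [553.176  99.567 122.427]
0.785 136 [546.863  51.284 252.229] tcp [541.847  12.915 209.323]
t10.2 tcp [ 510.6 -109.6  279. ] q [ 0.433  0.197 -0.393  1.83   0.084  1.127 -1.064] F [-0.7 -0.1 -3.9] gap 15.6 grip 50.0
[[ 0.88   0.475  0.003]
 [ 0.475 -0.88  -0.001]
 [ 0.002  0.003 -1.   ]]
move [ 0.285 -0.31   0.232  0.119  0.23  -0.285]
0.785 16 [557.859 135.388 167.342] tcp [552.843  97.018 124.436]
```

```bash
python3 - <<'E'
from h import *
s,d=load("scene0"),load("side0")
print(tri(ray(s,340,212),ray(d,189,153)),plane(s,340,212,190),plane(d,189,153,190))
E
```

```text
(array([768.08397491, -20.71525993, 184.81116658]), np.float64(7.7535107596350885)) [777.28272051 -21.45301478 190.        ] [761.23280664 -17.73352885 190.        ]
```

>>> play_rows:
  moves:
    - [0.05,-0.05,0,0.014,0.027,-0.035,0]
    - [0.1,-0.1,0.03,0.028,0.055,-0.07,0]
    - [0.15,-0.15,0.06,0.042,0.082,-0.106,0]
    - [0.19,-0.2,0.09,0.057,0.11,-0.142,0]
    - [0.22,-0.25,0.12,0.071,0.137,-0.178,0]
    - [0.25,-0.28,0.15,0.086,0.165,-0.214,0]
    - [0.27,-0.3,0.18,0.1,0.192,-0.25,0]
    - [0.29,-0.32,0.23,0.116,0.225,-0.286,0]
    - [0.29,-0.32,0.23,0.116,0.225,-0.286,0]
    - [0.29,-0.32,0.23,0.116,0.225,-0.286,0]
    - [0.29,-0.32,0.23,0.116,0.225,-0.286,0]

```text
clock: 11.3
tool_pos: [540.6, 17.2, 209.2]
orientation: [-1.901, -1.669, -0.762]
force: [1.0, 0.4, -2.8]
finger_gap: 15.7
grip_force: 50.0
```

```bash
python3 wr.py w5
```

```text
t11.3 tcp [540.6  17.2 209.2] q [ 0.82   0.499 -0.689  1.907 -0.561  0.969  0.411] F [ 1.   0.4 -2.8] gap 15.7 grip 50.0
[[ 0.094  0.992  0.087]
 [ 0.715 -0.128  0.687]
 [ 0.692 -0.003 -0.721]]
[[  -0.       0.956    0.292   80.332]
 [   1.       0.       0.      -1.05 ]
 [   0.       0.292   -0.956 -163.049]
 [   0.       0.       0.       1.   ]] 341.7968325970835
```

View pics/w5.png

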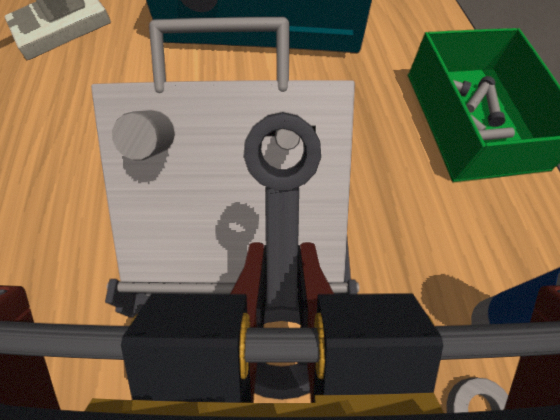

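The view shows the panel facing the tool squarely, its far edge along row 83 from column 95 to 353. The slim peg shows through the bore near (288,137), with the slot end at about (315,130). The eye is centred near (283,152) and the bail at (158–285, 22). That was the last picture; from here I'll use numbers.

```bash
python3 - <<'E'
from tgt import *
f=load("w5");V=f["V"]
for th in(.73,.75,.77,.79):
    H,X,Y,N=frame(th)
    q=lambda x,y,n:proj(f,H+x*X+y*Y+n*N,V).round(1)
    print(th,"tip",q(150,-51,61),"base",q(150,-51,6),"edgeL",q(190,108,6),"edgeR",q(190,-108,6),"slotend",q(150,-73,6),"stout tip",q(150,62,51),"bar",q(232,50,3),q(232,-50,3),"hinge",q(8,-108,6))
g=cv2.cvtColor(f["img"],cv2.COLOR_RGB2GRAY)
print("cols",list(range(248,324,3)))
for r in range(112,188,3): print(r,' '.join("%3d"%v for v in g[r,248:324:3]))
m=(g<75).astype(np.uint8);m2=np.zeros_like(m);m2[105:200,235:330]=m[105:200,235:330]
cs,hi=cv2.findContours(m2,cv2.RETR_CCOMP,cv2.CHAIN_APPROX_NONE)
for c,h in zip(cs,hi[0]):
    if len(c)>20: print(h[3]>=0,cv2.fitEllipse(c))
E
```

```text
0.73 tip [286.1 133.1] base [285.5 129.7] edgeL [96.3 83.4] edgeR [354.8  80.5] slotend [311.5 129.7] stout tip [130.9 133.6] bar [161.4  28.5] [284.3  26.6] hinge [344.9 282. ]
0.75 tip [286.1 135.2] base [285.5 130. ] edgeL [94.  83.2] edgeR [355.7  80.3] slotend [311.8 130. ] stout tip [129.3 135.3] bar [159.5  27.3] [284.3  25.3] hinge [344.9 282.2]
0.77 tip [286.2 137.4] base [285.5 130.4] edgeL [91.6 83.1] edgeR [356.7  80.1] slotend [312.  130.4] stout tip [127.7 137.1] bar [157.5  26.2] [284.3  24.1] hinge [344.9 282.4]
0.79 tip [286.2 139.8] base [285.5 130.9] edgeL [89.2 83.1] edgeR [357.7  80.1] slotend [312.3 130.9] stout tip [126.1 139.1] bar [155.4  25.1] [284.4  22.9] hinge [345.  282.5]
cols [248, 251, 254, 257, 260, 263, 266, 269, 272, 275, 278, 281, 284, 287, 290, 293, 296, 299, 302, 305, 308, 311, 314, 317, 320, 323]
112 165 166 167 167 166 165 166 167 163 147 131  90  95 133 154 168 170 167 172 169 169 171 172 172 171 170
115 163 167 164 168 166 167 140  59  57  64  67  74  73  70  63  62  75 162 171 173 172 171 172 171 172 173
118 169 169 171 171 169 106  68  72 
[... 2281 characters left out ...]
69  71  69  69  66  64  68  67  61 154 172 172 171 174 169
184 170 173 173 173 136  61  62  65  64  69  67  65  66  66  66  66  66  63  85 156 175 173 174 173 174 173
187 169 169 169 167 169 168  51  49  60  64  60  63  63  63  65  60  47 143 169 172 171 171 171 174 173 170
False ((282.1712646484375, 154.69444274902344), (73.23857879638672, 86.29596710205078), 1.8656564950942993)
True ((273.8251647949219, 177.1962127685547), (4.208433628082275, 13.727922439575195), 111.17334747314453)
True ((282.4923095703125, 149.2553253173828), (39.93711853027344, 44.13731002807617), 80.50359344482422)
True ((291.6341552734375, 117.53079986572266), (4.767551898956299, 12.85680866241455), 97.13224792480469)
```

```bash
python3 - <<'E'
from tgt import *
from workcell import readout
f=load("w5");V=f["V"];m=f["mount"]
o,d=ray(f,282.5,149,np.linalg.inv(m)); 
for z in(-8,-12,-14): print("eye tool xy at top rim z",z,(o+d*(z-o[2])/d[2])[:2])
z=-12; E=o+d*(z-o[2])/d[2]; E[2]=-2
for th in(.74,.755,.77):
    H,X,Y,N=frame(th)
    o,d=ray(f,288,136.5,V); T=o+d*((H+61*N-o)@N)/(d@N)
    print(th,"tip",T,"panel xy",(T-H)@X,(T-H)@Y)
    Rt=np.c_[X,-Y,-N]
    T=H+150*X+((T-H)@Y)*Y+61*N if 0 else T
    for h in(14,): 
        P=T+h*N-Rt@E; print("tcp",P); delta(P,Rt)
E
```

```text
eye tool xy at top rim z -8 [59.761 -0.691]
eye tool xy at top rim z -12 [60.292 -0.7  ]
eye tool xy at top rim z -14 [60.558 -0.705]
0.74 tip [555.737 109.085 195.098] panel xy 148.38038739189113 -52.30552275678561
tcp [549.61   56.822 163.305]
t11.3 tcp [540.8  17.3 209.8] q [ 0.82   0.498 -0.689  1.906 -0.561  0.969  0.411] F [ 0.5  0.1 -2.9] gap 15.4 grip 50.0
[[ 0.093  0.992  0.088]
 [ 0.716 -0.128  0.687]
 [ 0.692 -0.001 -0.722]]
move [-0.01   0.012  0.205 -0.001 -0.008  0.   ]
0.755 tip [555.523 107.712 196.856] panel xy 149.47196941614231 -52.27140187666359
tcp [549.459  55.928 164.278]
t11.3 tcp [540.8  17.3 209.8] q [ 0.82   0.498 -0.689  1.906 -0.561  0.969  0.411] F [ 0.5  0.1 -2.9] gap 15.4 grip 50.0
[[ 0.093  0.992  0.088]
 [ 0.716 -0.128  0.687]
 [ 0.692 -0.001 -0.722]]
move [-0.01   0.012  0.2   -0.001 -0.003  0.   ]
0.77 tip [555.307 106.327 198.63 ] panel xy 150.59887891356897 -52.23698217686084
tcp [549.307  55.034 165.273]
t11.3 tcp [540.8  17.3 209.8] q [ 0.82   0.498 -0.689  1.906 -0.561  0.969  0.411] F [ 0.5  0.1 -2.9] gap 15.4 grip 50.0
[[ 0.093  0.992  0.088]
 [ 0.716 -0.128  0.687]
 [ 0.692 -0.001 -0.722]]
move [-0.01   0.012  0.196 -0.001  0.002  0.   ]
```

>>> play_rows:
  moves:
    - [-0.01,0.012,0.06,0,0,0,0]
    - [-0.01,0.012,0.12,0,0,0,0]
    - [-0.01,0.012,0.16,0,0,0,0]
    - [-0.01,0.012,0.185,0,0,0,0]
    - [-0.01,0.012,0.185,0,0,0,0]
    - [-0.01,0.012,0.185,0,0,0,0]

```text
clock: 11.95
tool_pos: [549.2, 52.0, 167.3]
orientation: [-1.899, -1.67, -0.765]
force: [-0.0, -0.1, -2.9]
finger_gap: 15.1
grip_force: 50.0
```

```bash
python3 wr.py w6; python3 - <<'E'
from st import *
g=cv2.cvtColor(load("w6")["img"],cv2.COLOR_RGB2GRAY)
print("cols",list(range(245,324,3)))
for r in range(112,188,3): print(r,' '.join("%3d"%v for v in g[r,245:324:3]))
E
```

```text
t11.9 tcp [549.2  52.  167.3] q [ 0.759  0.563 -0.698  1.942 -0.57   0.847  0.416] F [-0.  -0.1 -2.9] gap 15.1 grip 50.0
[[ 0.093  0.992  0.088]
 [ 0.714 -0.128  0.688]
 [ 0.694 -0.001 -0.72 ]]
[[  -0.       0.956    0.292   80.336]
 [   1.       0.       0.      -1.049]
 [   0.       0.292   -0.956 -163.049]
 [   0.       0.       0.       1.   ]] 341.7968325970835
cols [245, 248, 251, 254, 257, 260, 263, 266, 269, 272, 275, 278, 281, 284, 287, 290, 293, 296, 299, 302, 305, 308, 311, 314, 317, 320, 323]
112 161 159 161 159 162 160 161 161 161 160 141 129  86 101 131 160 162 165 165 164 168 163 165 165 167 165 165
115 163 164 165 168 166 168 168 146  65  57  61  68  68  71  68  64  60  77 163 173 172 174 172 172 173 172 170
118 168 167 169 171 171 167 107  69  69  70  70  69  69  71  70  73  74  74  72 138 171 173 172 172 171 171 173
121 169 166 168 169 162  72  66  68  68  69  66  65  70  63  67  68  66  69  71  72  95 167 172 171 169 173 173
124 166 166 165 141  63  68  70  66  69  66  63  65  64  67  63  67  64  66  68  70  72  70 164 168 169 169 169
127  33  27  35  65  69  69  6
[... 1621 characters left out ...]
  65  66  65  64 151 170 171
172 163 115  62  66  68  67  71  72  52  49  47  44  47  45  43  38  39  42  67  67  67  65  62  62 165 170 167
175 100  99  83  61  65  66  70  71  77  70  52  47  43  44  44  50  67  69  68  65  65  66  58 153 165 164 164
178 103 101  99  73  60  65  67  71  70  72  76  76  74  71  74  69  70  68  68  66  63  63 158 169 169 170 169
181 101 100 101  98  76  60  63  65  63  65  68  69  71  70  69  69  65  64  63  62  61 147 167 165 168 165 167
184 102 104 101 102  99  86  55  62  60  65  67  62  66  67  65  64  66  61  60  80 151 166 170 169 167 166 168
187  98  96  96  97  97  95  98  42  48  61  62  63  64  62  62  61  59  59 137 164 166 166 167 165 166 166 166
```

The peg tip centre is at (281,143), against the bore axis at about (282.3,143.7) at that depth, so it's aligned to within 1 mm. I'll start sliding on.

>>> play_rows:
  moves:
    - [0,-0.002,0.02,0,0,0,0]
    - [0,-0.002,0.035,0,0,0,0]
    - [0,-0.002,0.05,0,0,0,0]
    - [0,-0.002,0.065,0,0,0,0]
    - [0,-0.002,0.08,0,0,0,0]
    - [0,-0.002,0.08,0,0,0,0]
    - [0,-0.002,0.08,0,0,0,0]

```text
clock: 12.7
tool_pos: [550.4, 69.6, 149.6]
orientation: [-1.897, -1.669, -0.764]
force: [0.2, 4.0, -1.2]
finger_gap: 15.4
grip_force: 50.0
```

```bash
python3 wr.py w7; python3 - <<'E'
from tgt import *
from workcell import optics
for n in("scene","side"):
    f=optics.grab_frame(n); np.save(f"pics/{n}3.npy",f,allow_pickle=True)
g=cv2.cvtColor(load("w7")["img"],cv2.COLOR_RGB2GRAY)
print("cols",list(range(251,315,3)))
for r in range(121,182,3): print(r,' '.join("%3d"%v for v in g[r,251:315:3]))
E
```

```text
t12.7 tcp [550.4  69.6 149.6] q [ 0.732  0.591 -0.704  1.959 -0.577  0.792  0.419] F [ 0.2  4.  -1.2] gap 15.4 grip 50.0
[[ 0.093  0.992  0.087]
 [ 0.713 -0.127  0.689]
 [ 0.695 -0.002 -0.719]]
[[  -0.       0.956    0.292   80.337]
 [   1.       0.       0.      -1.05 ]
 [   0.       0.292   -0.956 -163.048]
 [   0.       0.       0.       1.   ]] 341.7968325970835
cols [251, 254, 257, 260, 263, 266, 269, 272, 275, 278, 281, 284, 287, 290, 293, 296, 299, 302, 305, 308, 311, 314]
121 162 164 160  70  65  67  67  65  64  64  62  66  64  67  68  67  68  69  93 166 170 169
124 162 140  61  67  68  69  67  64  64  62  63  60  62  64  63  63  62  69  69  70 161 168
127 144  65  66  64  66  64  64  60  56  54  58  55  56  60  63  65  62  68  71  69  69 162
130  55  62  64  66  66  63  61  40  45  52  62  67  61  50  46  58  61  63  63  65  67  64
133  59  66  66  63  62  53  40  60 102 135 138 138 136 117  75  41  58  59  61  64  68  64
136  62  64  65  62  52  25  66 121 140 140 139 140 135 136 135  92  40  52  60  60  64  65
139  64  67  67  63  22  52 110 139 139 139 141 139 139 134 133
[... 616 characters left out ...]
 136 135 134 133 133 137 138  85 118  22  41  63  63  64
163  63  65  67  59  42  26  91  77 123 131 134 135 131 135  79 115  25  22  60  63  60  62
166  64  64  67  68  48  39  30  56  92  92  74  72 112 150  83  26  26  42  64  64  61  62
169  62  64  65  71  70  50  33  30  23  38  42  45  52  42  40  36  43  64  67  65  62  64
172  59  62  64  66  71  73  49  46  42  28  23  29  32  39  31  42  69  70  62  62  64  66
175  93  61  61  68  68  70  70  68  51  46  43  42  40  49  70  69  67  67  63  62  60 160
178  99  80  57  62  65  63  71  68  74  74  70  70  71  68  67  65  66  63  64  60 154 166
181  98  98  70  57  59  61  66  64  66  67  70  67  66  65  64  62  63  63  61 154 164 167
```

>>> play_rows:
  moves:
    - [0.003,0,0.01,0,0,0,0]
    - [0.004,0,0.03,0,0,0,0]
    - [0.004,0,0.045,0,0,0,0]
    - [0.004,0,0.06,0,0,0,0]
    - [0.004,0,0.075,0,0,0,0]
    - [0.004,0,0.09,0,0,0,0]
    - [0.004,0,0.09,0,0,0,0]

```text
clock: 13.55
tool_pos: [552.5, 88.8, 130.3]
orientation: [-1.898, -1.669, -0.763]
force: [0.5, 1.2, -3.5]
finger_gap: 15.9
grip_force: 50.0
```

```bash
python3 - <<'E'
from tgt import *
from workcell import optics
o,M=st()
E=np.array([60,-.7,-2]); p=o["tool_pos"]+M@E
for th in(.75,.765,.78):
    H,X,Y,N=frame(th); print(th,"eye panel",(p-H)@X,(p-H)@Y,(p-H)@N,"F",o["force"]@X,o["force"]@Y,o["force"]@N)
f=optics.grab_frame("wrist")
V=wristV(o,f); np.save("pics/w8.npy",{**f,"V":V},allow_pickle=True)
g=cv2.cvtColor(f["img"],cv2.COLOR_RGB2GRAY)
print("col95..: edge rows",[ (c,int(np.argmax(np.diff(g[40:130,c].astype(int)))+40)) for c in(110,130,200,240,340)])
for th in(.7,.74,.765,.79):
    H,X,Y,N=frame(th);print(th,[proj(f,H+190*X+y*Y+6*N,V).round(1) for y in(108,-108)],[proj(f,H+235*X+y*Y+6*N,V).round(1) for y in(50,-50)])
for r in range(0,130,4): print(r,' '.join("%3d"%v for v in g[r,200:212:4]),' '.join("%3d"%v for v in g[r,60:130:6]))
E
```

```text
t13.6 tcp [552.5  88.8 130.3] q [ 0.7    0.622 -0.709  1.975 -0.584  0.732  0.42 ] F [ 0.5  1.2 -3.5] gap 15.9 grip 50.0
[[ 0.093  0.992  0.086]
 [ 0.714 -0.127  0.689]
 [ 0.694 -0.003 -0.72 ]]
0.75 eye panel 149.75813466108386 -51.03466614764674 29.15937883464378 F -1.5039375567149569 -0.3838699731230324 -3.3981373431017485
0.765 eye panel 150.17866146738177 -51.03466614764674 26.909810684119268 F -1.5547385156279458 -0.3838699731230324 -3.3751968424231755
0.78 eye panel 150.56539870841098 -51.03466614764674 24.654187939715783 F -1.6051896649339217 -0.3838699731230324 -3.351496936694063
col95..: edge rows [(110, 66), (130, 65), (200, 49), (240, 63), (340, 44)]
0.7 [array([ 2.1, 72.6]), array([388.6,  65.5])] [array([ 92. , -19.3]), array([280.6, -25.5])]
0.74 [array([-8.1, 71.6]), array([392.9,  63.8])] [array([ 82.4, -25.5]), array([280.5, -32.7])]
0.765 [array([-14.8,  71.2]), array([395.8,  63. ])] [array([ 76. , -29.3]), array([280.4, -37.1])]
0.79 [array([-21.8,  71.1]), array([398.8,  62.4])] [array([ 69.2, -32.9]), array([280.3, -41.5])]
0  31  27  20 104  90 121 114  82 131 
[... 1345 characters left out ...]
88 153 153 154 149 151 150 148 148 150 148 148 148 149 151 150
92 151 151 153 144 143 144 143 142 144 145 144 142 144 148 147
96 155 154 155 139 143 145 143 144 149 145 146 146 149 149 150
100 152 157 156 140 147 144 147 147 147 149 150 149 148 152 152
104 153 156 157 148 146 148 149 148 150 147 146 149 151 149 149
108 155 156 157 145 147 146 148 145 146 146 150 149 151 150 147
112 152 153 154  92  90  89 102 145 150 147 150 150 151 151 152
116 149 151 151  89  92  88  87  91 118 150 150 149 150 146 147
120 155 154 154  86  87  85  83  84  86 120 149 149 149 148 151
124 158 157 157  85  84  84  85  84  83  82 149 149 151 151 152
128 155 156 158  82  81  80  81  79  81  81  97 149 151 151 152
```

>>> play_rows:
  moves:
    - [0,0,0.01,0,0,0,0]
    - [0,0,0.018,0,0,0,0]
    - [0,0,0.025,0,0,0,0]
    - [0,0,0.03,0,0,0,0]
    - [0,0,0.03,0,0,0,0]

```text
clock: 14.1
tool_pos: [553.6, 94.7, 124.3]
orientation: [-1.898, -1.669, -0.764]
force: [-1.1, 0.3, -2.5]
finger_gap: 15.2
grip_force: 50.0
```

>>> play_rows:
  moves:
    - [0,0,0.003,0,0,0,0]
    - [0,0,0.006,0,0,0,0]
    - [0,0,0.006,0,0,0,0]

```text
clock: 14.4
tool_pos: [553.9, 95.9, 123.1]
orientation: [-1.898, -1.669, -0.764]
force: [0.1, 0.0, -3.5]
finger_gap: 15.1
grip_force: 50.0
```

>>> play_rows:
  moves:
    - [0,0,0.004,0,0,0,0]
    - [0,0,0.007,0,0,0,0]
    - [0,0,0.007,0,0,0,0]

```text
clock: 14.7
tool_pos: [554.0, 96.2, 122.8]
orientation: [-1.898, -1.668, -0.764]
force: [-7.3, -10.3, 12.3]
finger_gap: 15.1
grip_force: 50.0
```

>>> play_rows:
  moves:
    - [0,0,0.003,0,0,0,0]
    - [0,0,0.005,0,0,0,0]
    - [0,0,0.005,0,0,0,0]

```text
clock: 15.0
tool_pos: [554.1, 97.1, 122.1]
orientation: [-1.898, -1.669, -0.764]
force: [-9.3, -11.6, 17.3]
finger_gap: 15.6
grip_force: 50.0
```

Contact with the panel face. I'll ease off a little, let go and back straight out.

>>> play_rows:
  moves:
    - [0,0,-0.005,0,0,0,0]
    - [0,0,-0.006,0,0,0,0.15]
    - [0,0,-0.006,0,0,0,0.3]
    - [0,0,-0.006,0,0,0,0.5]
    - [0,0,-0.006,0,0,0,0.5]
    - [0,0,-0.006,0,0,0,0.5]
    - [0,0,-0.05,0,0,0,0.5]
    - [0,0,-0.12,0,0,0,0.5]
    - [0,0,-0.25,0,0,0,0.5]
    - [0,0,-0.4,0,0,0,0.5]
    - [0,0,-0.4,0,0,0,0.5]

```text
clock: 16.1
tool_pos: [546.6, 9.9, 210.4]
orientation: [-1.909, -1.669, -0.77]
force: [1.1, -0.6, -0.8]
finger_gap: 43.8
grip_force: 0.0
```

```bash
python3 wr.py w9; python3 - <<'E'
from tgt import *
f=load("w9");V=f["V"]
for th in(.72,.75,.78):
    H,X,Y,N=frame(th)
    q=lambda x,y,n:proj(f,H+x*X+y*Y+n*N,V).round(1)
    print(th,"tip",q(150,-52,61),"eye",q(150,-52,26),"big",q(40,-52,26),"edge",q(190,108,6),q(190,-108,6))
g=cv2.cvtColor(f["img"],cv2.COLOR_RGB2GRAY)
print("cols",list(range(220,345,5)))
for r in range(60,290,5): print(r,' '.join("%3d"%v for v in g[r,220:345:5]))
print("edge",[(c,[r for r in range(40,140) if g[r,c]>int(g[r-2,c])+25][:3]) for c in(110,130,200,230)])
E
```

```text
t16.1 tcp [546.6   9.9 210.4] q [ 0.824  0.503 -0.684  1.894 -0.557  0.972  0.412] F [ 1.1 -0.6 -0.8] gap 43.8 grip 0.0
[[ 0.094  0.991  0.097]
 [ 0.716 -0.135  0.684]
 [ 0.691  0.005 -0.723]]
[[  -0.       0.956    0.292   80.331]
 [   1.       0.       0.      -1.04 ]
 [   0.       0.292   -0.956 -163.059]
 [   0.       0.       0.       1.   ]] 341.7968325970835
0.72 tip [276.5 125.7] eye [276.8 124.7] big [277.4 252.5] edge [89.8 78.9] [343.4  75.9]
0.75 tip [276.4 128.7] eye [276.8 125.9] big [277.4 253.9] edge [86.2 78.6] [344.7  75.5]
0.78 tip [276.4 131.9] eye [276.7 127.3] big [277.4 255.3] edge [82.6 78.4] [346.   75.2]
cols [220, 225, 230, 235, 240, 245, 250, 255, 260, 265, 270, 275, 280, 285, 290, 295, 300, 305, 310, 315, 320, 325, 330, 335, 340]
60 161 167 146 149 159 158 158 157 171 162 128 133 167 149 158 154 157 154 146 150 156 156 152 137 147
65 162 166 145 151 158 160 156 159 165 165 126 131 169 153 161 155 158 152 149 146 158 156 153 144 143
70 158 167 151 152 158 167 156 157 157 163 125 132 167 158 161 158 158 157 156 151 153 157 155 152 131
75 157 162 146 150 153
[... 3814 characters left out ...]
41  44
260  39  45  37  19 112  62  59  65 166 168 164 166 166 165 167 100  24  68 106 121 166  16  24  43  46
265  42  40  23  16 107  67  69  41  63 161 163 163 164 162 153  27  50  68 133 128 162  13  15  28  43
270  43  43  14  13  88 108  68  64  47  46  54  85  65  41  32  35  67  69 139 149 166  15   9  23  43
275  38  35  14  10  65  88  65  69  68  27  28  45  45  42  53  71  71 104 107 109 100  12  16  20  44
280  43  23   7   2  96 151  87  77  59  39  37  71  70  69  67  80 157 158 160 160 161   7  11  17  37
285  39  20  17  16  96 104 104  73  68  60  43  60  61  68  99  97  93  92  93  91  88  26   8  13  21
edge [(110, []), (130, []), (200, [42, 43, 48]), (230, [43, 44, 49])]
```

```bash
python3 - <<'E'
from tgt import *
f=load("w9");V=f["V"];g=cv2.cvtColor(f["img"],cv2.COLOR_RGB2GRAY)
for r in range(104,152,3): print(r,' '.join("%3d"%v for v in g[r,248:306:2]))
for n in(26,30,36):
    H,X,Y,N=frame(.76)
    q=lambda x,y:proj(f,H+x*X+y*Y+n*N,V).round(1)
    print(n,"eye L/R/top",q(150,-52+17.5),q(150,-52-17.5),q(167.5,-52),"big bore L/R/top/bot",q(40,-29),q(40,-75),q(63,-52),q(17,-52))
E
```

```text
104 169 167 169 170 170 172 171 171 171 171 173 171 173 170 170 172 171 175 173 174 173 171 173 173 172 173 175 174 173
107 164 167 167 169 169 166 170 167 168 157 122  98  80  76  74  74  84  96 127 155 169 170 172 173 169 174 173 173 172
110 168 167 169 169 169 168 169 155 100  69  69  71  69  68  67  71  68  71  71  75 100 161 173 173 175 176 173 175 175
113 171 174 174 173 174 170 104  69  70  69  68  64  63  63  56  61  57  62  69  72  75  75 103 171 179 177 179 179 176
116 167 169 173 171 171 111  68  70  67  66  58  65  79  95 103  97  89  69  56  62  65  68  74 108 174 174 177 174 177
119 138 139 138 140 118  69  69  67  61  45  86 119 140 145 145 142 136 120  91  47  58  66  70  68 122 134 135 133 139
122   7  13  14  18  59  72  71  67  51  86 133 147 146 147 145 146 143 141 128  90  40  62  65  70  69  20  10  11  67
125  14   6  12  17  59  67  69  65  51 129 146 146 147 145 147 145 142 140 140 114  41  56  62  68  67  28  16  14  77
128   6  19  17  16  63  65  67  63  66 139 146 145 142 147 140 142 139 143 140 135  67  53  62  66  64  23  11  14  75
131 148 147 110  83 
[... 521 characters left out ...]
41  42  54  69  70  68  66  66 145 173 175 175 174 175 174
146 168 127 103 105 103 105 104 103  80  44  36  37  42  37  40  52  66  65  61  58  79 159 173 173 173 174 175 172 173
149 167 156 121 103 102 102 102 102 102  82  37  39  32  34  33  47  49  45  40  87 161 172 171 171 171 170 172 173 172
26 eye L/R/top [254.6 126.4] [299.  126.3] [276.7 103.4] big bore L/R/top/bot [251.3 254.4] [303.6 254.2] [277.3 229.9] [277.5 277.7]
30 eye L/R/top [254.2 126.8] [299.2 126.7] [276.6 103.4] big bore L/R/top/bot [250.9 256.4] [303.9 256.2] [277.3 231.5] [277.5 279.9]
36 eye L/R/top [253.7 127.3] [299.7 127.2] [276.6 103.5] big bore L/R/top/bot [250.4 259.4] [304.3 259.2] [277.2 234.2] [277.5 283.2]
```

The wrist readings show the eye resting at the panel face with the peg tip through the bore. The big end hangs straight down the panel at (277,250), the panel is at about 0.75 rad and the tool is clear, so I'll hand it in.

```bash
python3 -c "
from workcell import job
print(job.finish_job())"
```

```text
the job is handed in; nothing more can be done
None
```

The job is handed in: the panel stands at about 0.75 rad (43°) with the gripper clear, and the long rod hangs by its small eye on the slim peg, flat on the panel with its big end down. This is by camera estimate at about 16 s on the clock; the hand-in returned no verdict.

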